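# Gauge the depth of a core-box cavity at its wear mark

### The arm

A 6-joint arm with a two-finger parallel gripper is mounted at the origin on a cart in front of the work surface, level with it; the furniture and walls round the work are solid. World frame = base frame: x ahead of the robot, y to its left, z up, the work surface at z = 0. Lengths are in m, angles in rad, forces in N, time in s.
With the tool pointing down it reaches from about 0.325 to 0.775 m from the base axis. Payload 5.5 kg.
Tool frame: the origin (TCP) lies between the finger pads; the fingertips stand 11 mm ahead of it and the grasp point (between the pads) lies 8 mm behind it; z points along the fingers, x is the direction in which the jaws open and shut, and the axes are right-handed (so a half turn about z gives the same grasp; the last joint's range is limited). The gripper opens to 88 mm and grips with 3 to 60 N. Pads are 20 mm wide; open, the fingers measure 115 mm over their backs; the gripper's body (75 mm by 178 mm) begins 61 mm behind the grasp point.
Start: joints at [-1.287, 0.091, 1.231, -0, 1.82, -0.057], TCP at [0.201, -0.566, 0.234] pointing down, gripper open.
Joint ranges: [-2.87, 2.87], [-0.86, 2.18], [0.17, 2.46], [-1.51, 4.65], [0.06, 2.69], [-2.65, 2.65]. Speed limits (rad/s): [2.57, 2.57, 3.01, 3.14, 3.14, 3.14].

### API

Orientations are given as a 3x3 rotation matrix whose columns are the frame's x, y, z axes.
In Python, from cell import * gives the robot as it stands.
- The arm moves only by the tool jog_arm, never from a script. Its argument "plan" is a list that holds one entry, the list of rows, each a list of 4 numbers: the shift along the tool's x, y, z in mm, then the turn about the tool's z in degrees. In form: [[[dx, dy, dz, twist], ...]]. A call has 1 to 20 rows; each row is the pose to reach, as a shift and turn from the pose commanded when the call began, along the tool's axes at that moment; what a row does not reach only later rows make up. A row lasts 1/8 s, in which the tool goes at most 62.5 mm and 10.7 degrees, less where a joint would pass 70% of its speed; a pose out of reach is approached as far as the arm can. A call with a gripper value outside its range is refused whole. "gripper" is the opening, from -1 (shut) to 1 (fully open), set as the call begins (left out, the last holds). The fingers move at their own pace and stop on an object; the grip force is fixed at half the most. Time passes only in rows, so rows that repeat a pose let the fingers close. It gives the time, the measured TCP pose, the force and the opening at its end, in the units of the state.
- state(): the state, without advancing time (a new reading comes with each control period).
- read_camera(name): name is "scene" or "top" or "wrist"; returns the picture (480x640x3 uint8, red, green, blue); there is no depth.
- get_calibration(name): a dict with "K" (3x3 intrinsics, pixels), "k1" (the pictures are not rectified: a ray, as slopes to the right and down, at radius r is drawn at 1 + k1 r^2 times it, then the intrinsics apply), "extrinsics" (4x4, takes a point from camera to world coordinates). Camera axes: x right, y down, z forward; pixel columns grow to the right and rows downward; lengths in m; the calibration is good to about 2 mm. A picture is of the moment at which its call begins: read the wrist's pose just before it. get_calibration takes no time and is no camera call; for the wrist camera it gives the pose at the moment of the call.
- sign_off(): hands the job in, once; it reports no verdict.
Trained networks look in the newest picture that a camera, given by its name, has taken for a name from the list of things; names that differ only in an ending like _2 or _b are one class to them, and where a whole thing is asked for, a point or a joint stands for the part that bears it (a point fixed in the world has none). Each returns a list of dicts, best first, with "score" (0 to 1); they miss things now and then, are a little off and sometimes report something else, mostly with a low value. They report only what shows in the picture. A call takes as long as a camera call.
- spot_in(camera, label): "extent" ([centre column, centre row, width, height] in pixels, round what is visible of it).
- cut_out(camera, label): "mask" (480x640 bool, what is visible of it) and "extent" ([centre column, centre row, width, height] in pixels, round what is visible of it).
- pinpoint(camera, label): "location" ([column, row] in pixels: a listed point, or the origin of a listed thing).
The state is a dict: "clock": time; "joint_pos": joint angles; "joint_vel": joint speeds; "joint_efforts": joint torques, N m; "ee_pos": TCP position; "ee_rot": TCP orientation; "wrist_force": force on the tool from outside, world axes, zero at the start; "torque": the same for the moment, N m; "width": opening from 0.0 (shut) to 1.0 (fully open).
Only numpy, scipy, OpenCV 4.12 (cv2) and the standard library are available. Lean on these libraries where they do the work, as an engineer would, in place of code of your own. Each camera call takes 0.05 s, during which the arm holds its last target.

### The job

The core box's cavity has to be checked for wear at the yellow mark. While the digital depth gauge is still standing on the black setting plate, press the yellow zero button of the readout fully down and let it come up again; then take the gauge and set its foot flat on the core box, square across the cavity like a bridge, so that its plunger rests on the yellow mark. Finish holding it there in the gripper, pressed down lightly (about 10 N), so that the reading can be taken; do not knock the gauge hard onto the core box, and do not shift the core box or disturb the other things.

Things in the scene. Friction and masses are not known exactly. Their poses are not given: they have to be found in the camera images.
- zero_button (a joint): travel of the readout's zero button: 0 up, 0.006 (m) fully down; a spring holds it up and takes about 5 N to push fully down. A round yellow cap 26 mm across in a short black collar, on the flat front deck of a light grey readout box (110 x 115 mm, deck 28 mm high; a sloped display and a thin aerial stand behind the button, up to 88 mm high). It moves straight down
- zero_button_top (a point): centre of the top face of the yellow zero button; follows it down. x of its frame points from the button to the readout's display
- setting_plate: black granite setting plate, 90 x 140 x 26 mm, flat and level, fixed; origin at the centre of its underside, y along the 140 mm, z up. The gauge stands on its top, 26 mm above the origin
- gauge: digital depth gauge, 0.31 kg, standing upright on the setting plate; origin at the centre of the underside of its foot, z up. Steel foot 16 mm (x) x 100 mm (y) x 9 mm, above it a short stem and a dark grey case 24 mm (x) x 46 mm (y) from 24 to 92 mm above the foot's underside, with a small display low on its -x face and a knob on top up to 98 mm. Grasp the case across its 24 mm, fingers closing along x, in its upper half
- gauge_grip (a point): centre of the ribbed grip of the gauge's case, 72 mm above the underside of the foot, 20 mm below the top of the case, on the plunger's axis; axes as gauge
- plunger (a joint): depth reading in m: how far the plunger's tip stands below the underside of the gauge's foot. Near 0 on the setting plate; a soft spring (about 0.5 to 1.2 N) pushes it out to 0.034 when the gauge is lifted; about 0.028 when the foot is seated on the core box and the tip is on the mark
- plunger_tip (a point): lowest point of the plunger, a round-ended steel rod 5 mm in diameter that slides in the middle of the gauge's foot
- core_box: black resin half of a core box, loose on its back, cavity up, 0.9 kg, 142 (x) x 147 (y) x 65 mm high; origin on its underside, below the cavity's centre line, half-way along; z up; sides at y = -62 and +85 mm. Its level rim is at z = 65 mm. The half-round cavity runs along x at y = 0: 94 mm wide at the -x end; the last 50 mm at the +x end are a neck 57 mm wide, 28 mm deep, with flat rim on both sides
- mark (a point): centre of the yellow paint spot, 14 mm across, on the bottom of the neck, 50 mm from the origin of the core box in its +x direction, on the centre line; 28 mm below the rim and 37 mm above the core box's underside; axes as core_box
- flat_brush: flat dusting brush, bystander, lying on the table; origin at its underside
- caliper: vernier caliper, bystander, lying flat on the table; origin at its underside
- mallet: small wooden mallet, bystander, lying on the table; origin at its underside
- scraper: putty scraper with a wooden handle, bystander, lying on the table; origin at its underside
- sand_core_main: big standing sand core, bystander, 92 mm across, 148 mm high; origin at its underside

How it is judged:
By the outcome, as a careful person would: the job done as asked, in the order asked, and still so for the second after the job is handed in, while the arm keeps its last pose, push and grip.
It also fails if it takes over 58 s, if anything falls off the work surface, if the arm or the gripper's body presses on something with over 40 N, if the wrist force passes 120 N, or if a joint passes its speed limit or range.

## Working session

There is one attempt and no reset: what is moved stays moved. The work goes in short steps, Python scripts to look and compute and a tool call to move; the robot and the scene stay as the last step left them, time stands still between calls to the robot, and variables do not carry over. Pictures are saved under pics/ and viewed, and the job is handed in when it is done.

Besides the shell and the picture viewer there is one more tool, called after "Request:" as name([rows], argument=value, ...), one row to a line, values as JSON. jog_arm: Moves the arm, as the interface text tells. Its arguments: {"type":"object","properties":{"plan":{"type":"array"},"gripper":{"type":"number"}},"required":["plan"]}

```bash
mkdir -p pics; ls; cat > h.py <<'E'
from cell import *
import numpy as np, cv2
def save(cam,fn):
    im=read_camera(cam); cv2.imwrite('pics/'+fn,im[:,:,::-1]); return im
def ray(cam,px,cal=None):
    c=cal or get_calibration(cam)
    K=np.array(c['K']);k1=c['k1'];T=np.array(c['extrinsics'])
    u=np.array([(px[0]-K[0,2])/K[0,0],(px[1]-K[1,2])/K[1,1]])
    s=u.copy()
    for _ in range(50): s=u/(1+k1*(s@s))
    d=T[:3,:3]@np.array([s[0],s[1],1]); return T[:3,3],d
def atz(cam,px,z,cal=None):
    o,d=ray(cam,px,cal); return o+d*(z-o[2])/d[2]
def proj(cam,P,cal=None):
    c=cal or get_calibration(cam)
    K=np.array(c['K']);k1=c['k1'];T=np.array(c['extrinsics'])
    p=T[:3,:3].T@(np.array(P)-T[:3,3]); s=p[:2]/p[2]; s=s*(1+k1*(s@s))
    return np.array([K[0,0]*s[0]+K[0,2],K[1,1]*s[1]+K[1,2]])
def tri(rays):
    A=np.zeros((3,3));b=np.zeros(3)
    for o,d in rays:
        d=d/np.linalg.norm(d);M=np.eye(3)-np.outer(d,d);A+=M;b+=M@o
    p=np.linalg.solve(A,b)
    return p,[np.linalg.norm(np.cross(p-o,d/np.linalg.norm(d))) for o,d in rays]
E
python3 - <<'E'
from h import *
np.set_printoptions(precision=4,suppress=True)
s=state();print(s)
for c in ['scene','top','wrist']:
    save(c,c+'0.png')
    print(c,get_calibration(c))
for l in ['zero_button_top','gauge_grip','gauge','plunger_tip','mark','core_box','setting_plate']:
    for c in ['scene','top']:
        try: print(l,c,[(np.round(d['location'],1),round(d['score'],2)) for d in pinpoint(c,l)[:2]])
        except Exception as e: print(l,c,e)
print(state()['clock'])
E
```

```text
pics
{'clock': 0.0, 'joint_pos': array([-1.2867,  0.0919,  1.2319,  0.    ,  1.8198, -0.0567]), 'joint_vel': array([-0.0006,  0.0013, -0.0005, -0.0015, -0.0005,  0.0003]), 'joint_efforts': array([ -0.0027, -44.6458, -40.6446,   0.0694,   0.0295,  -0.0001]), 'ee_pos': array([ 0.2005, -0.5652,  0.2325]), 'ee_rot': array([[ 0.3342, -0.9425, -0.0005],
       [-0.9425, -0.3342,  0.0018],
       [-0.0019, -0.0001, -1.    ]]), 'wrist_force': array([ 0.3186, -0.6347,  0.4613]), 'torque': array([0.0146, 0.0594, 0.0002]), 'width': 0.9989053483527253}
scene {'K': array([[439.5885,   0.    , 324.4366],
       [  0.    , 439.5885, 234.0934],
       [  0.    ,   0.    ,   1.    ]]), 'k1': -0.0068756211824733595, 'extrinsics': array([[-0.6709, -0.534 ,  0.5146, -0.0516],
       [-0.7413,  0.4635, -0.4854,  0.5928],
       [ 0.0207, -0.7071, -0.7068,  0.9917],
       [ 0.    ,  0.    ,  0.    ,  1.    ]])}
top {'K': array([[607.4883,   0.    , 322.4928],
       [  0.    , 607.4883, 239.5858],
       [  0.    ,   0.    ,   1.    ]]), 'k1': -0.1978648883224199, 'extrinsics': array([[-0.3537, -0.9146, 
[... 483 characters left out ...]
    ,  0.    ,  1.    ]])}
zero_button_top scene [(array([424.3, 212.5]), 0.44)]
zero_button_top top [(array([440.6, 238.5]), 0.37)]
gauge_grip scene [(array([380.5, 231.1]), 0.84)]
gauge_grip top [(array([377.9, 253.2]), 0.66), (array([377.6, 261.8]), 0.57)]
gauge scene [(array([375. , 245.7]), 0.67)]
gauge top [(array([376. , 259.4]), 0.57)]
plunger_tip scene []
plunger_tip top []
mark scene [(array([273.6, 287.5]), 0.66)]
mark top []
core_box scene [(array([289.1, 304.8]), 0.76)]
core_box top [(array([269.6, 295.2]), 0.65)]
setting_plate scene [(array([378.1, 251. ]), 0.73), (array([264.5, 365. ]), 0.6)]
setting_plate top [(array([378. , 264.2]), 0.88), (array([375.7, 260. ]), 0.64)]
0.85
```

View pics/scene0.png

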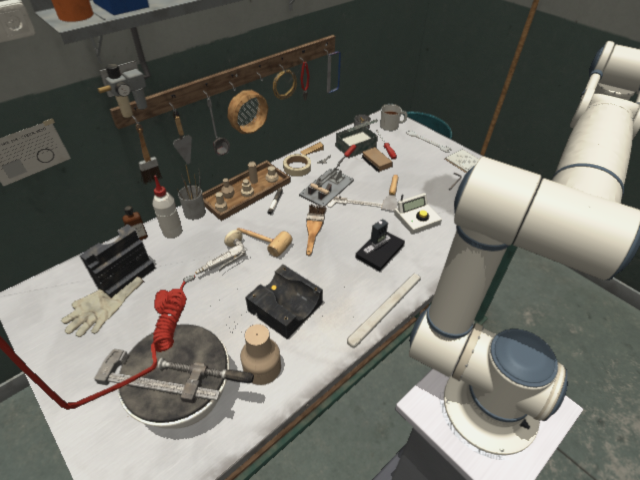

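View pics/top0.png

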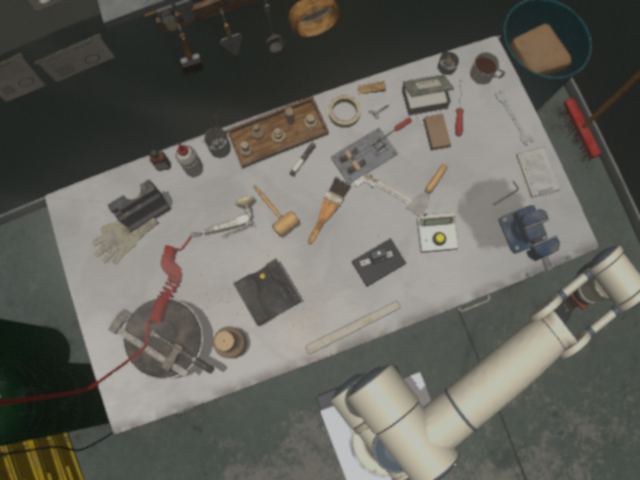

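View pics/wrist0.png

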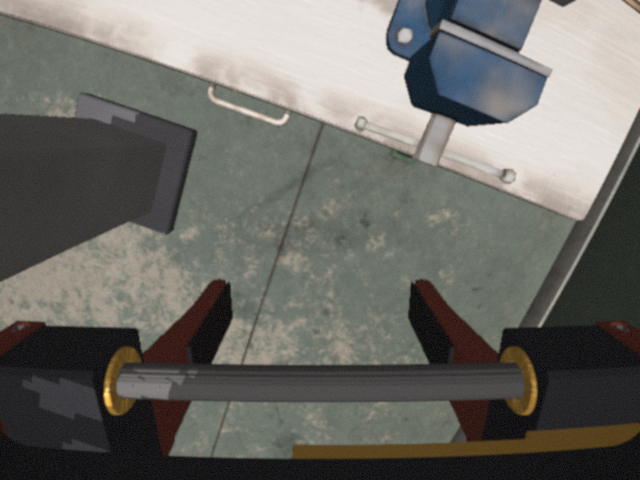

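```bash
python3 - <<'E'
from h import *
np.set_printoptions(precision=4,suppress=True)
P={'zero_button_top':((424.3,212.5),(440.6,238.5),.034),'gauge_grip':((380.5,231.1),(377.9,253.2),.098),'core':((289.1,304.8),(269.6,295.2),0),'plate':((378.1,251),(378,264.2),0)}
for k,(a,b,z) in P.items():
    print(k,tri([ray('scene',a),ray('top',b)]),atz('scene',a,z),atz('top',b,z))
print(atz('scene',(273.6,287.5),.037))
E
```

```text
zero_button_top (array([ 0.4925, -0.3586,  0.0543]), [np.float64(0.0016334033404883691), np.float64(0.0016334033404883524)]) [ 0.5057 -0.3784  0.034 ] [ 0.4938 -0.3648  0.034 ]
gauge_grip (array([ 0.5108, -0.1625,  0.0849]), [np.float64(0.0016589820841781983), np.float64(0.0016589820841780949)]) [ 0.5013 -0.1525  0.098 ] [ 0.5103 -0.1596  0.098 ]
core (array([0.5174, 0.1783, 0.022 ]), [np.float64(0.00022559181353699274), np.float64(0.00022559181353710297)]) [0.5305 0.1691 0.    ] [0.5204 0.1791 0.    ]
plate (array([ 0.4955, -0.1571,  0.0128]), [np.float64(0.0053500294940586075), np.float64(0.005350029494058674)]) [ 0.5072 -0.1639  0.    ] [ 0.4928 -0.162   0.    ]
[0.5815 0.1805 0.037 ]
```

The scene view shows the yellow button at about (423,215), the gauge on its plate at (380,240), and the core box with the mark at (274,287). The top view agrees: button (440,239), gauge (378,260), core box (268,292), mark (263,276). I'll move above the button and look with the wrist camera.

Request:
jog_arm([
  [[-5,-20,-15,0],[-17,-65,-30,0],[-32,-120,-40,0],[-47,-175,-40,0],[-60,-230,-40,0],[-72,-280,-40,0],[-82,-320,-40,0],[-88,-340,-40,0],[-88,-340,-40,0],[-88,-340,-40,0]],
], gripper=-1)

```text
clock: 2.1
ee_pos: [0.4907, -0.3696, 0.274]
ee_rot: [[0.333, -0.943, -0.0], [-0.943, -0.333, -0.001], [0.0, 0.0, -1.0]]
wrist_force: [-0.4, -0.6, 0.4]
width: 0.006
```

```bash
python3 - <<'E'
from h import *
np.set_printoptions(precision=4,suppress=True)
s=state();print(s['ee_pos'],s['ee_rot'],s['wrist_force'],s['clock'],s['joint_pos'],s['joint_vel'])
save('wrist','w1.png')
cal=get_calibration('wrist')
for l,z in [('zero_button_top',.036),('gauge_grip',.098),('gauge',.026),('setting_plate',0)]:
    r=pinpoint('wrist',l)
    for d in r[:2]: print(l,np.round(d['location'],1),round(d['score'],2),atz('wrist',d['location'],z,cal))
print(cal)
E
```

```text
[ 0.4907 -0.3696  0.274 ] [[ 0.3332 -0.9429 -0.0002]
 [-0.9429 -0.3332 -0.0006]
 [ 0.0005  0.0004 -1.    ]] [-0.4265 -0.5787  0.4306] 2.1 [-0.7006  0.1431  1.1029 -0.0006  1.8953  0.5303] [-0.0154 -0.0034  0.0033  0.0024 -0.0014  0.0029]
zero_button_top [314.6 203.4] 0.81 [ 0.4955 -0.3622  0.036 ]
gauge_grip [103.6 128.8] 0.95 [ 0.5085 -0.1587  0.098 ]
gauge [141.8 128.4] 0.85 [ 0.5101 -0.159   0.026 ]
setting_plate [155.1 138.5] 0.79 [ 0.5005 -0.1646  0.    ]
{'K': array([[360.5152,   0.    , 319.9997],
       [  0.    , 360.5152, 242.2853],
       [  0.    ,   0.    ,   1.    ]]), 'k1': -0.0731999275319417, 'extrinsics': array([[ 0.3319, -0.905 , -0.266 ,  0.5636],
       [-0.9433, -0.3184, -0.0938, -0.3444],
       [ 0.0002,  0.2821, -0.9594,  0.4248],
       [ 0.    ,  0.    ,  0.    ,  1.    ]])}
```

View pics/w1.png

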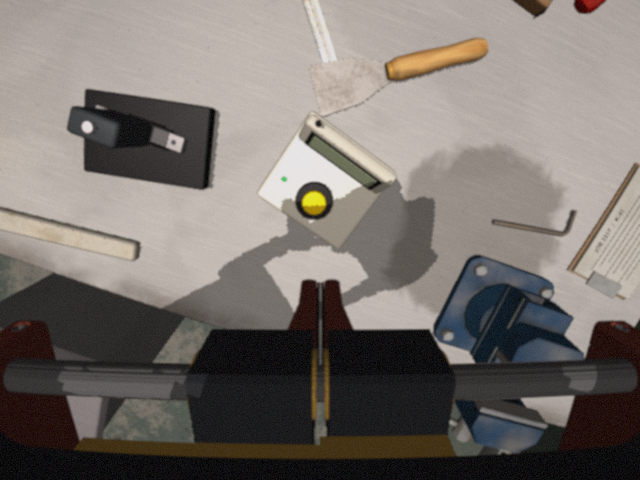

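Wrist view: the button is at (314,202), with its display up and to the right at about (345,165). The gauge is on its plate at (87..180,128..142). I'll refine the button from yellow centroids and get the gauge yaw from the plate and foot.

```bash
python3 - <<'E'
from h import *
np.set_printoptions(precision=4,suppress=True)
cal=get_calibration('wrist')
R=[]
pts={}
for c,f,box in [('wrist','w1.png',(290,180,340,225)),('scene','scene0.png',(410,200,440,230)),('top','top0.png',(425,225,455,255))]:
    im=cv2.imread('pics/'+f).astype(int); x0,y0,x1,y1=box
    s=im[y0:y1,x0:x1]; m=(s[:,:,2]-s[:,:,0]>70)&(s[:,:,1]-s[:,:,0]>50)
    ys,xs=np.nonzero(m); p=(xs.mean()+x0,ys.mean()+y0); pts[c]=p
    print(c,p,m.sum(),xs.min()+x0,xs.max()+x0,ys.min()+y0,ys.max()+y0)
    R.append(ray(c,p,cal if c=='wrist' else None))
print(tri(R)); print(tri(R[:2]),tri([R[0],R[2]]))
for z in (.034,.036,.038,.04): print(z,*[atz(c,pts[c],z,cal if c=='wrist' else None) for c in pts])
im=cv2.imread('pics/w1.png')
cv2.imwrite('pics/w1b.png',cv2.resize(im[90:260,40:440],None,fx=2,fy=2,interpolation=cv2.INTER_CUBIC))
im=cv2.imread('pics/scene0.png')
cv2.imwrite('pics/s0b.png',cv2.resize(im[170:340,230:470],None,fx=3,fy=3,interpolation=cv2.INTER_CUBIC))
E
```

```text
wrist (np.float64(313.504132231405), np.float64(202.3305785123967)) 484 301 326 190 214
scene (np.float64(422.6666666666667), np.float64(213.02380952380952)) 42 419 426 210 216
top (np.float64(439.5), np.float64(237.5)) 52 436 443 234 241
(array([ 0.4981, -0.3594,  0.0472]), [np.float64(0.0006949354067015687), np.float64(0.0018016811620237415), np.float64(0.002010567592160073)])
(array([ 0.4992, -0.3595,  0.0474]), [np.float64(0.0008676450828825994), np.float64(0.0008676450828824714)]) (array([ 0.4972, -0.3606,  0.0411]), [np.float64(0.00044356664999124085), np.float64(0.0004435666499912897)])
0.034 [ 0.4962 -0.3605  0.034 ] [ 0.5076 -0.3723  0.034 ] [ 0.4979 -0.3628  0.034 ]
0.036 [ 0.4965 -0.3605  0.036 ] [ 0.5065 -0.3703  0.036 ] [ 0.4976 -0.3623  0.036 ]
0.038 [ 0.4969 -0.3604  0.038 ] [ 0.5053 -0.3683  0.038 ] [ 0.4973 -0.3618  0.038 ]
0.04 [ 0.4972 -0.3603  0.04  ] [ 0.5041 -0.3663  0.04  ] [ 0.4971 -0.3613  0.04  ]
```

View pics/w1b.png

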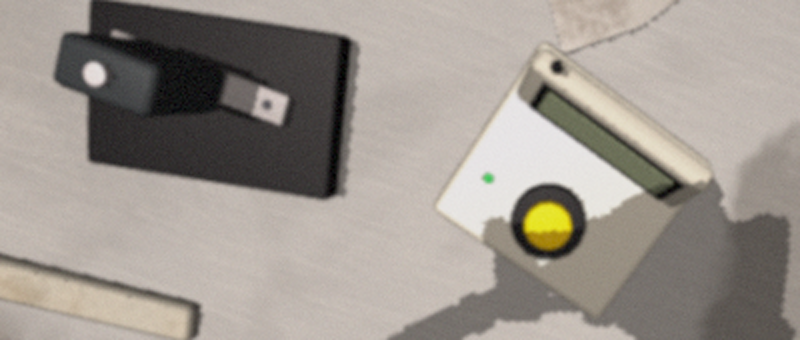

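View pics/s0b.png

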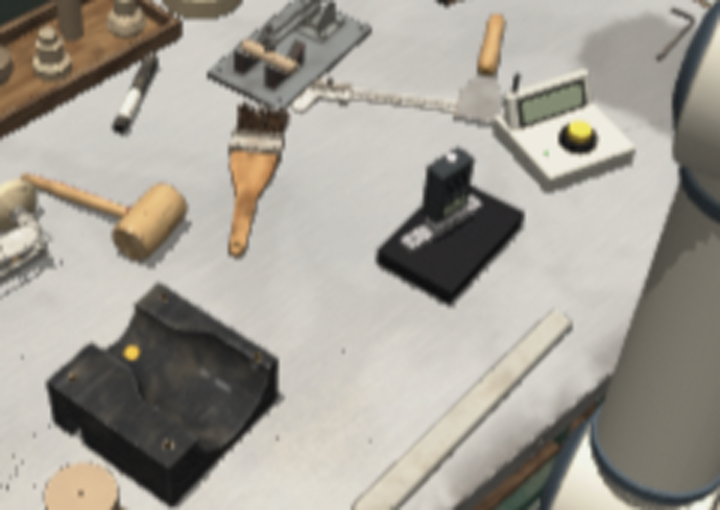

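Request:
jog_arm([
  [[-2,-3,25,0],[-4,-5,70,0],[-6,-8,120,0],[-6.5,-9,165,0],[-6.5,-9,195,0],[-6.5,-9,209,0],[-6.5,-9,212,0],[-6.5,-9,212,0]],
])

```text
clock: 3.35
ee_pos: [0.4984, -0.3604, 0.0632]
ee_rot: [[0.334, -0.943, 0.002], [-0.943, -0.334, -0.001], [0.002, -0.001, -1.0]]
wrist_force: [-0.1, 0.1, -0.7]
width: 0.004
```

```bash
python3 - <<'E'
from h import *
save('wrist','w2.png');save('scene','s2.png')
im=cv2.imread('pics/s2.png')
a=cv2.resize(im[150:280,330:490],(640,520),interpolation=cv2.INTER_CUBIC)
cv2.imwrite('pics/s2b.png',a)
E
```

```text
(no output)
```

View pics/w2.png

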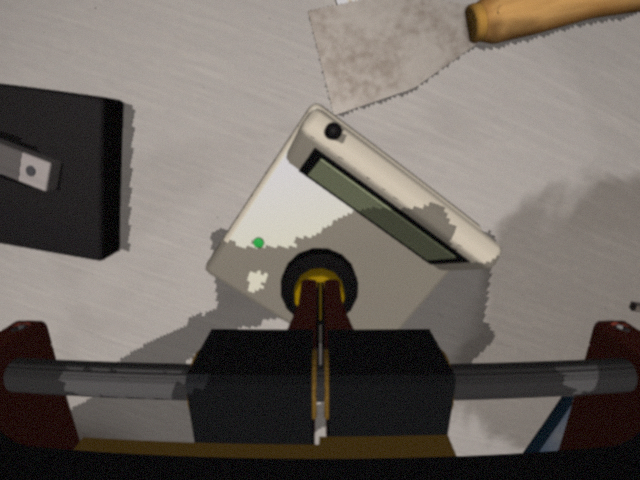

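View pics/s2b.png

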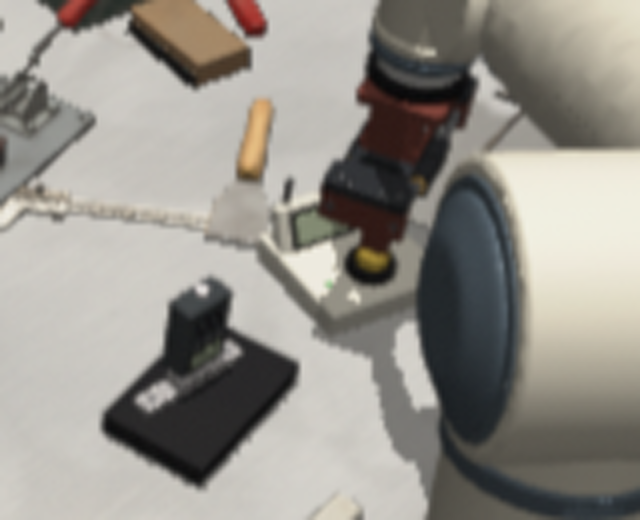

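The tips sit centred over the yellow cap at about (320,285). I'll press down in small steps and watch the force.

Request:
jog_arm([
  [[1,0,3,0],[1,0,6,0],[1,0,8,0],[1,0,8,0]],
])

```text
clock: 3.95
ee_pos: [0.4989, -0.3612, 0.0553]
ee_rot: [[0.334, -0.942, 0.002], [-0.942, -0.334, -0.002], [0.002, -0.001, -1.0]]
wrist_force: [-0.7, 1.2, 7.3]
width: 0.006
```

Request:
jog_arm([
  [[0,0,2,0],[0,0,3,0],[0,0,3,0]],
])

```text
clock: 4.32
ee_pos: [0.499, -0.3612, 0.0551]
ee_rot: [[0.334, -0.942, 0.003], [-0.942, -0.334, -0.002], [0.003, -0.002, -1.0]]
wrist_force: [-4.0, 5.0, 19.5]
width: 0.005
```

```bash
python3 - <<'E'
from h import *
save('wrist','w3.png');save('scene','s3.png')
a=cv2.imread('pics/s2.png')[190:240,390:450]; b=cv2.imread('pics/s3.png')[190:240,390:450]
c=cv2.imread('pics/w2.png')[240:310,270:370]; d=cv2.imread('pics/w3.png')[240:310,270:370]
f=lambda x:cv2.resize(x,(390,290),interpolation=cv2.INTER_CUBIC)
cv2.imwrite('pics/c3.png',np.vstack([np.hstack([f(a),f(b)]),np.hstack([f(c),f(d)])]))
E
```

```text
(no output)
```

View pics/c3.png

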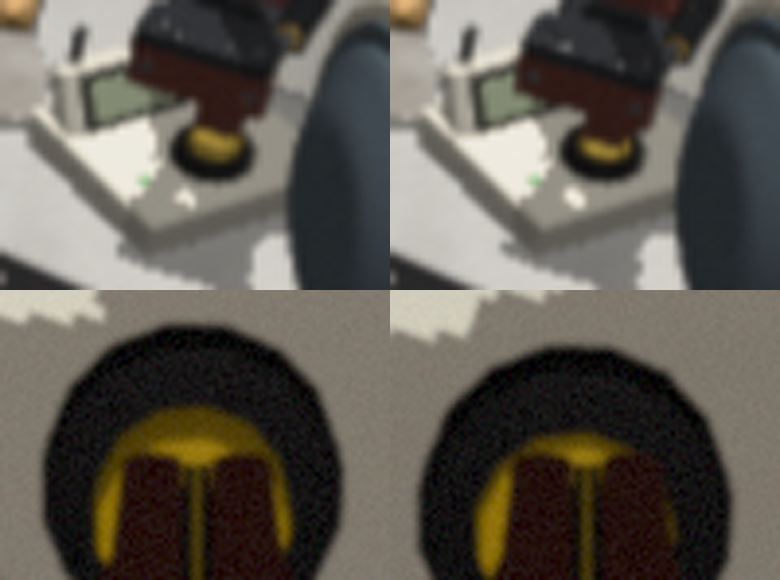

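The arm stopped hard at tip z≈0.044 while the force rose from 7 to 19.5 N. The spring needs only about 5 N, so the button is fully down. I'll release it and go over the gauge.

Request:
jog_arm([
  [[0,0,-5,0],[0,0,-20,0],[0,0,-60,0],[-5,-2,-110,0],[-25,-10,-160,-10],[-65,-26,-195,-20],[-110,-45,-200,-30],[-150,-61,-200,-40],[-175,-71,-200,-50],[-187,-76,-200,-60],[-187,-76,-200,-70],[-187,-76,-200,-80],[-187,-76,-200,-82],[-187,-76,-200,-82]],
], gripper=1)

```text
clock: 6.18
ee_pos: [0.5072, -0.1591, 0.2505]
ee_rot: [[0.98, 0.197, -0.001], [0.197, -0.98, 0.0], [-0.0, -0.0, -1.0]]
wrist_force: [1.4, -0.2, -0.4]
width: 0.997
```

```bash
python3 - <<'E'
from h import *
np.set_printoptions(precision=4,suppress=True)
s=state();print(s['ee_pos'],s['ee_rot'],s['wrist_force'],s['clock'],s['joint_pos'],s['joint_vel'])
save('wrist','w4.png')
cal=get_calibration('wrist')
for l,z in [('gauge_grip',.098),('gauge',.026),('setting_plate',0)]:
    r=pinpoint('wrist',l)
    for d in r[:2]: print(l,np.round(d['location'],1),round(d['score'],2),atz('wrist',d['location'],z,cal))
save('scene','s4.png');save('top','t4.png')
a=cv2.imread('pics/s4.png')[190:240,390:450]
cv2.imwrite('pics/s4b.png',cv2.resize(a,(480,400),interpolation=cv2.INTER_CUBIC))
for l,z in [('core_box',0),('mark',.037)]:
  for c in('scene','top'):
    for d in pinpoint(c,l)[:2]: print(l,c,np.round(d['location'],1),round(d['score'],2),atz(c,d['location'],z))
E
```

```text
[ 0.5072 -0.1591  0.2505] [[ 0.9804  0.1972 -0.0005]
 [ 0.1972 -0.9804  0.0002]
 [-0.0005 -0.0003 -1.    ]] [ 1.3589 -0.1996 -0.4225] 6.175 [-0.3679 -0.0885  1.3805 -0.      1.8501 -0.5664] [-0.0023 -0.0016 -0.0006 -0.0014 -0.0025  0.0089]
gauge_grip [323.4 229.9] 0.62 [ 0.5102 -0.1594  0.098 ]
gauge [324.1 213. ] 0.62 [ 0.5116 -0.1591  0.026 ]
setting_plate [313.4 208. ] 0.72 [ 0.5    -0.1611  0.    ]
core_box scene [288.4 304.4] 0.61 [0.5328 0.1697 0.    ]
core_box top [270.  292.9] 0.68 [0.5265 0.1756 0.    ]
mark scene [275.7 288.8] 0.65 [0.5742 0.1789 0.037 ]
mark top [266.6 279.5] 0.95 [0.5624 0.17   0.037 ]
```

View pics/w4.png

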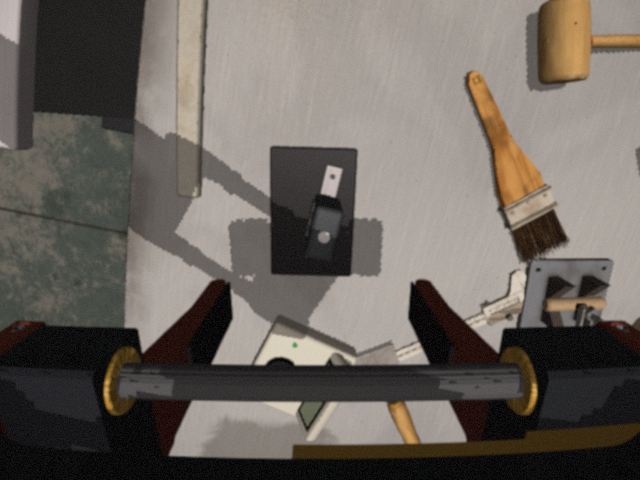

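View pics/s4b.png

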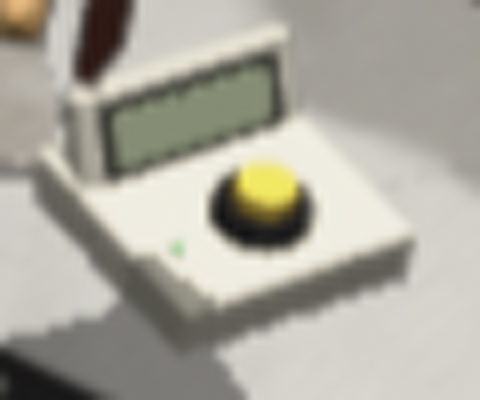

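Wrist view: the button is back up. The gauge's foot is turned about 10° from the plate, with the foot end at (332,172) and the knob at (323,237). Next I'll measure the gauge's yaw precisely.

```bash
python3 - <<'E'
from h import *
im=cv2.imread('pics/w4.png')
cv2.imwrite('pics/w4b.png',cv2.resize(im[140:285,255:375],(720,870)[:2],interpolation=cv2.INTER_CUBIC)[:,:][0:600])
a=cv2.imread('pics/t4.png')[220:330,220:420]
cv2.imwrite('pics/t4b.png',cv2.resize(a,(800,440),interpolation=cv2.INTER_CUBIC))
E
```

```text
(no output)
```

View pics/w4b.png

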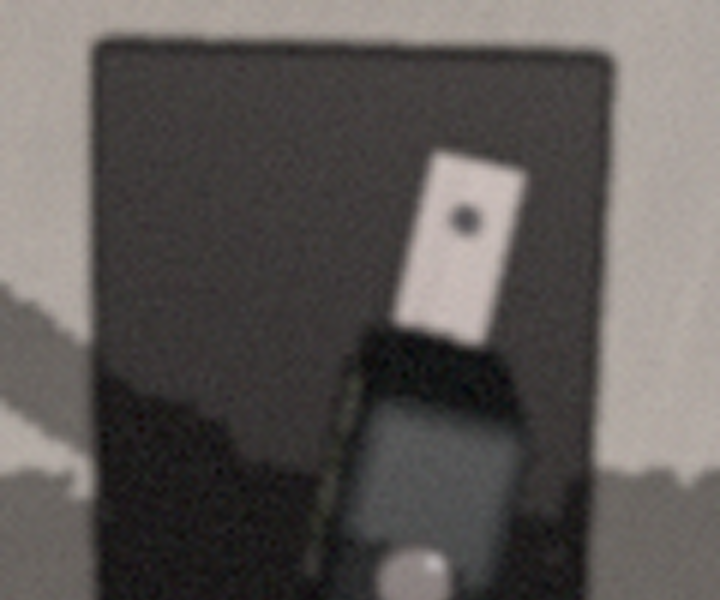

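View pics/t4b.png

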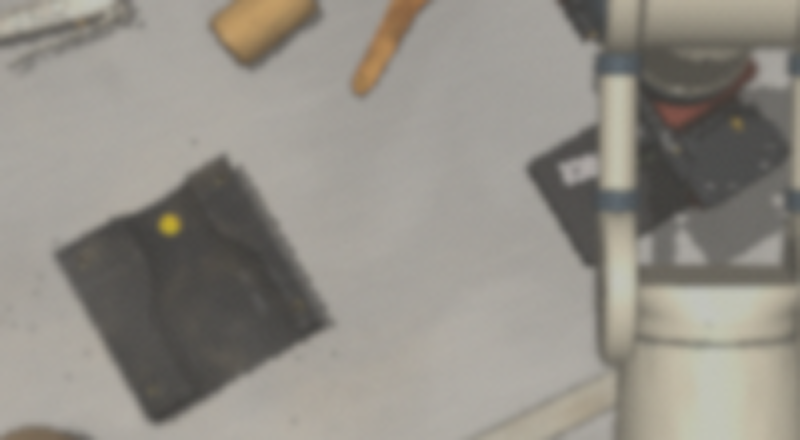

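```bash
python3 - <<'E'
from h import *
np.set_printoptions(precision=4,suppress=True)
cal=get_calibration('wrist')
def q(u,v,z): return atz('wrist',(255+u/6,140+v/6),z,cal)
A,B,C,D=[q(*p,.035) for p in [(435,150),(527,173),(395,320),(487,345)]]
print(A,B,C,D,'w',np.linalg.norm(B-A),'yaw edges',[np.degrees(np.arctan2(*( (p-q_)[[1,0]])))-90 for p,q_ in((A,C),(B,D))], 'end',np.degrees(np.arctan2(*((B-A)[[1,0]]))))
print('hole',q(465,218,.035))
m=(A+B)/2; yd=((A-C)+(B-D)); yd/=np.linalg.norm(yd); print('centre from foot end',m-yd*.05)
im=cv2.imread('pics/w4.png'); k=im[228:248,312:336].astype(int).min(2); 
ys,xs=np.nonzero(k>130); p=(xs.mean()+312,ys.mean()+228); print('knob',p,len(xs),atz('wrist',p,.124,cal))
# plate corners top (z .026)
print('plate', q(95,40,.026),q(612,52,.026))
# core box via top: corners rim z .065
t=lambda u,v,z: atz('top',(220+u/4,220+v/4),z)
cs=[t(222,157,.065),t(328,325,.065),t(157,422,.065),t(57,252,.065)]
for c in cs: print('corner',c)
for i in range(4):
    d=cs[(i+1)%4]-cs[i]; print(np.linalg.norm(d),np.degrees(np.arctan2(d[1],d[0])))
print('mark',t(169,224,.037))
E
```

```text
[ 0.5048 -0.1087  0.035 ] [ 0.5206 -0.1093  0.035 ] [ 0.5039 -0.1379  0.035 ] [ 0.5202 -0.139   0.035 ] w 0.015856875448190203 yaw edges [np.float64(-1.6658757925205094), np.float64(-0.8862288975516464)] end -2.302270979736671
hole [ 0.512  -0.1187  0.035 ]
centre from foot end [ 0.5116 -0.159   0.035 ]
knob (np.float64(326.0625), np.float64(233.625)) 16 [ 0.5115 -0.1555  0.124 ]
plate [ 0.4451 -0.1026  0.026 ] [ 0.5311 -0.0873  0.026 ]
corner [0.605 0.124 0.065]
corner [0.4612 0.0941 0.065 ]
corner [0.4386 0.2345 0.065 ]
corner [0.5813 0.2616 0.065 ]
0.1468793265935034 -168.24673235483385
0.14221814273404798 99.15140803831527
0.14525923928781717 10.763514905201339
0.13964539309958068 -80.22240248907485
mark [0.5769 0.1786 0.037 ]
```

Gauge found: centre ≈ (0.511,-0.159), yaw ≈ -1.5°, and the foot width measures 15.9 mm, which matches. I'll align, descend and close.

Request:
jog_arm([
  [[2,0,15,7],[4,1,50,13],[4,1,95,13],[4,1,130,13],[4,1,152,13],[4,1,160,13],[4,1,160,13],[4,1,160,13]],
], gripper=0.4)

```text
clock: 7.68
ee_pos: [0.5122, -0.1595, 0.0922]
ee_rot: [[1.0, -0.026, 0.002], [-0.026, -1.0, -0.001], [0.002, 0.001, -1.0]]
wrist_force: [0.9, 1.4, -0.4]
width: 0.697
```

```bash
python3 - <<'E'
from h import *
np.set_printoptions(precision=4,suppress=True)
s=state();print(s['ee_pos'],s['ee_rot'],s['wrist_force'],s['clock'])
save('wrist','w5.png')
E
```

```text
[ 0.5122 -0.1595  0.0922] [[ 0.9997 -0.0257  0.0022]
 [-0.0257 -0.9997 -0.0008]
 [ 0.0022  0.0008 -1.    ]] [ 0.9474  1.4085 -0.4441] 7.675
```

View pics/w5.png

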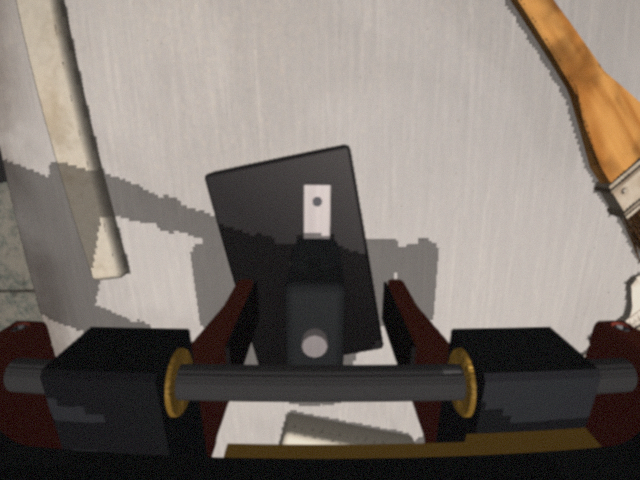

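The foot stands square in the image (302–330) and the case centre at 315 is about 2 mm left of the jaws' middle at 321. I'll correct that and close.

Request:
jog_arm([
  [[-1.5,0,1,0],[-1.5,0,2,0]],
])

```text
clock: 7.98
ee_pos: [0.5101, -0.1593, 0.0891]
ee_rot: [[1.0, -0.026, 0.001], [-0.026, -1.0, -0.0], [0.001, 0.0, -1.0]]
wrist_force: [0.1, -0.2, 0.0]
width: 0.699
```

Request:
jog_arm([
  [[0,0,0,0],[0,0,0,0],[0,0,0,0],[0,0,0,0],[0,0,0,0]],
], gripper=-1)

```text
clock: 8.6
ee_pos: [0.51, -0.1592, 0.0886]
ee_rot: [[1.0, -0.026, 0.0], [-0.026, -1.0, 0.0], [0.0, -0.0, -1.0]]
wrist_force: [0.2, 0.5, -0.0]
width: 0.27
```

```bash
python3 - <<'E'
from h import *
np.set_printoptions(precision=4,suppress=True)
s=state();print(s['ee_pos'],s['ee_rot'],s['wrist_force'],s['torque'],s['clock'],s['width'])
save('wrist','w6.png')
cal=get_calibration('wrist')
for l,z in [('gauge_grip',.098),('gauge',.026)]:
    for d in pinpoint('wrist',l)[:2]: print(l,np.round(d['location'],1),round(d['score'],2),atz('wrist',d['location'],z,cal))
E
```

```text
[ 0.51   -0.1592  0.0886] [[ 0.9997 -0.0257  0.    ]
 [-0.0257 -0.9997  0.    ]
 [ 0.     -0.     -1.    ]] [ 0.1692  0.4857 -0.0317] [-0.0367 -0.0523 -0.0169] 8.6 0.26981011018330814
gauge_grip [317.6 318.9] 0.68 [ 0.5089 -0.1587  0.098 ]
gauge [321.3 261.7] 0.79 [ 0.5108 -0.1576  0.026 ]
```

View pics/w6.png

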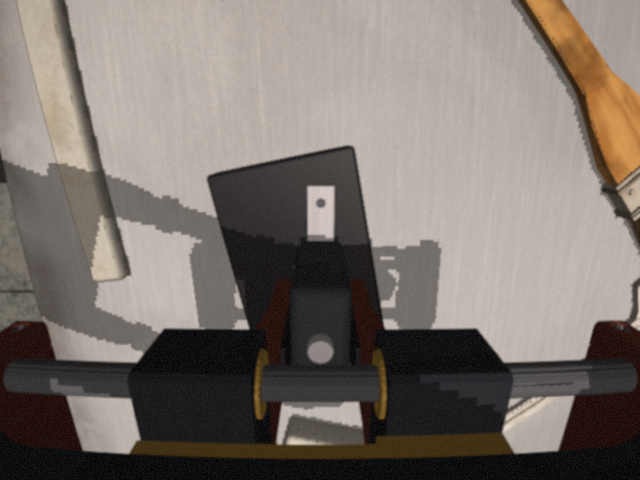

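Gripped: the opening is 23.7 mm and the foot is centred at column 321. I'll lift and go toward the core box, stopping short so the camera is over the neck.

```bash
python3 - <<'E'
from h import *
np.set_printoptions(precision=4,suppress=True)
cal=get_calibration('wrist'); s=state()
R=s['ee_rot']; 
for n,p in [('L',(307,186)),('R',(335,186)),('hole',(320.5,203))]:
    w=atz('wrist',p,.035,cal); print(n,w,(R.T@(w-s['ee_pos']))*1000)
E
```

```text
L [ 0.5039 -0.1088  0.035 ] [ -7.3254 -50.236   53.6289]
R [ 0.5198 -0.1092  0.035 ] [  8.5321 -50.2251  53.6294]
hole [ 0.5113 -0.1188  0.035 ] [  0.3167 -40.4845  53.6288]
```

Request:
jog_arm([
  [[0,0,-4,0],[0,0,-15,0],[0,0,-45,0],[2,-8,-90,0],[8,-35,-130,0],[18,-75,-160,-3],[30,-125,-180,-6],[42,-175,-180,-10],[52,-215,-180,-12],[58,-240,-180,-12],[60,-250,-180,-12],[60,-250,-180,-12],[60,-250,-180,-12]],
])

```text
clock: 10.38
ee_pos: [0.5763, 0.0881, 0.2689]
ee_rot: [[0.983, 0.182, 0.0], [0.182, -0.983, -0.0], [0.0, 0.0, -1.0]]
wrist_force: [-0.6, 0.8, -2.9]
width: 0.27
```

```bash
python3 - <<'E'
from h import *
np.set_printoptions(precision=4,suppress=True)
s=state();print(s['ee_pos'],s['ee_rot'],s['wrist_force'],s['clock'],s['width'],s['joint_vel'])
save('wrist','w7.png')
cal=get_calibration('wrist')
for l,z in [('mark',.037),('core_box',0)]:
    for d in pinpoint('wrist',l)[:2]: print(l,np.round(d['location'],1),round(d['score'],2),atz('wrist',d['location'],z,cal))
E
```

```text
[0.5763 0.0881 0.2689] [[ 0.9834  0.1815  0.0001]
 [ 0.1815 -0.9834 -0.0005]
 [ 0.      0.0005 -1.    ]] [-0.5523  0.7521 -2.9408] 10.375 0.2701961032822747 [-0.0054 -0.0027  0.0014  0.0035 -0.002   0.0048]
mark [337.9 119.1] 0.95 [0.5771 0.1844 0.037 ]
mark [293.1 126.1] 0.45 [0.5335 0.1695 0.037 ]
core_box [296.3 126.8] 0.69 [0.5344 0.1699 0.    ]
```

View pics/w7.png

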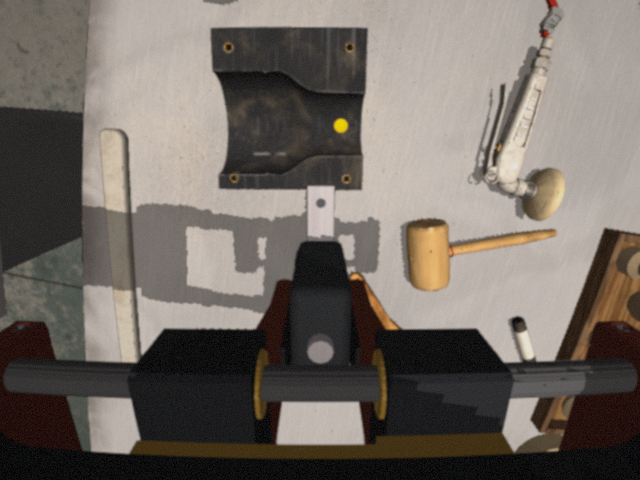

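Wrist view: the core box lies almost square to the tool, with the rim corners near (211,28), (367,27), (362,188) and (220,188). The yellow mark is at (341,125).

```bash
python3 - <<'E'
from h import *
np.set_printoptions(precision=4,suppress=True)
im=cv2.imread('pics/w7.png')
cv2.imwrite('pics/w7b.png',cv2.resize(im[15:205,195:385],(600,600),interpolation=cv2.INTER_CUBIC))
cal=get_calibration('wrist'); s=state(); R=s['ee_rot'];t=s['ee_pos']
b=im.astype(int); m=(b[:,:,2]-b[:,:,0]>60)&(b[:,:,1]-b[:,:,0]>40); m[:100]=0;m[150:]=0;m[:,:320]=0;m[:,360:]=0
ys,xs=np.nonzero(m);p=(xs.mean(),ys.mean());print(p,len(xs))
w=atz('wrist',p,.037,cal);print('mark',w,'tool mm',R.T@(w-t)*1000)
cs=[atz('wrist',c,.065,cal) for c in [(211,28),(367,27),(362,188),(220,188)]]
for c in cs: print(c,R.T@(c-t)*1000)
for i in range(4):
    d=cs[(i+1)%4]-cs[i]; print(np.linalg.norm(d),np.degrees(np.arctan2(d[1],d[0])))
E
```

```text
(np.float64(340.3440860215054), np.float64(125.10752688172043)) 186
mark [0.5807 0.1793 0.037 ] tool mm [ 20.8012 -88.8535 231.8381]
[0.4485 0.2414 0.065 ] [ -97.9076 -173.8422  203.8036]
[0.5864 0.2664 0.065 ] [  42.1902 -173.5127  203.8278]
[0.6119 0.1237 0.065 ] [ 41.3972 -28.4967 203.8517]
[0.4739 0.0986 0.065 ] [-98.8519 -28.8687 203.8275]
0.1400981809593021 10.312974533228742
0.14501817306098702 -79.8655721702191
0.14024960063326003 -169.70426788473702
0.14497651801975062 100.07453647811559
```

View pics/w7b.png

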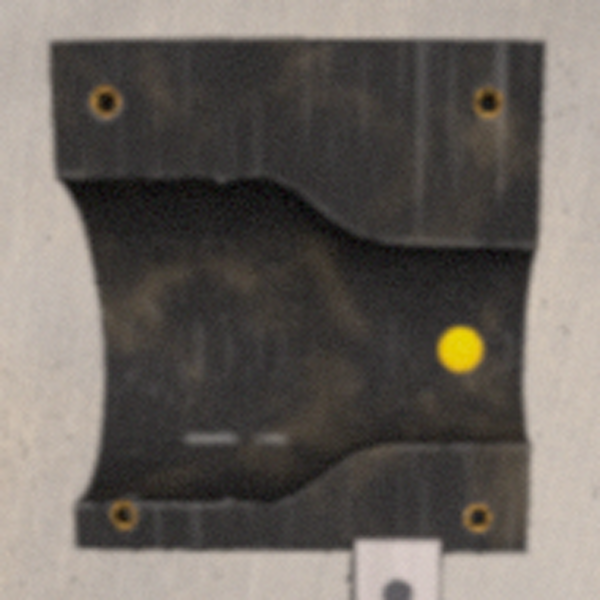

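Size check: the rim measures 140 x 145 against 142 x 147, the yaw matches the tool to within 0.3°, and edges and paint agree on the mark to about 1 mm. I'll move over it and down to about 10 mm above the rim.

Request:
jog_arm([
  [[3,-12,0,0],[8,-35,5,0],[14,-60,20,0],[18,-80,50,0],[20.7,-89,85,0],[20.7,-89,115,0],[20.7,-89,128,0],[20.7,-89,131,0],[20.7,-89,131,0],[20.7,-89,131,0]],
])

```text
clock: 11.78
ee_pos: [0.5812, 0.1805, 0.1394]
ee_rot: [[0.983, 0.182, 0.003], [0.182, -0.983, 0.001], [0.003, -0.0, -1.0]]
wrist_force: [-0.7, -0.8, -3.2]
width: 0.266
```

```bash
python3 - <<'E'
from h import *
np.set_printoptions(precision=4,suppress=True)
s=state();print(s['ee_pos'],s['ee_rot'],s['wrist_force'],s['torque'],s['clock'],s['width'])
save('wrist','w8.png');save('scene','s8.png');save('top','t8.png')
a=cv2.imread('pics/s8.png')[210:360,210:390]
cv2.imwrite('pics/s8b.png',cv2.resize(a,(720,600),interpolation=cv2.INTER_CUBIC))
a=cv2.imread('pics/t8.png')[220:330,200:340]
cv2.imwrite('pics/t8b.png',cv2.resize(a,(700,550),interpolation=cv2.INTER_CUBIC))
E
```

```text
[0.5812 0.1805 0.1394] [[ 0.9832  0.1823  0.0026]
 [ 0.1823 -0.9832  0.0007]
 [ 0.0026 -0.0002 -1.    ]] [-0.7183 -0.7845 -3.1875] [-0.0579 -0.081   0.0264] 11.775 0.26557191514341055
```

View pics/w8.png

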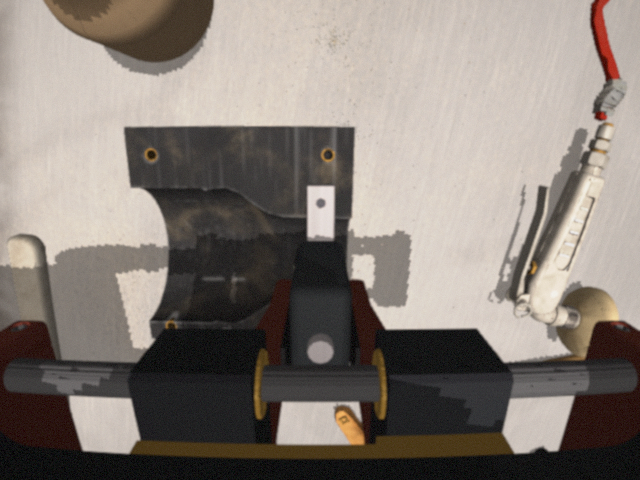

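View pics/s8b.png

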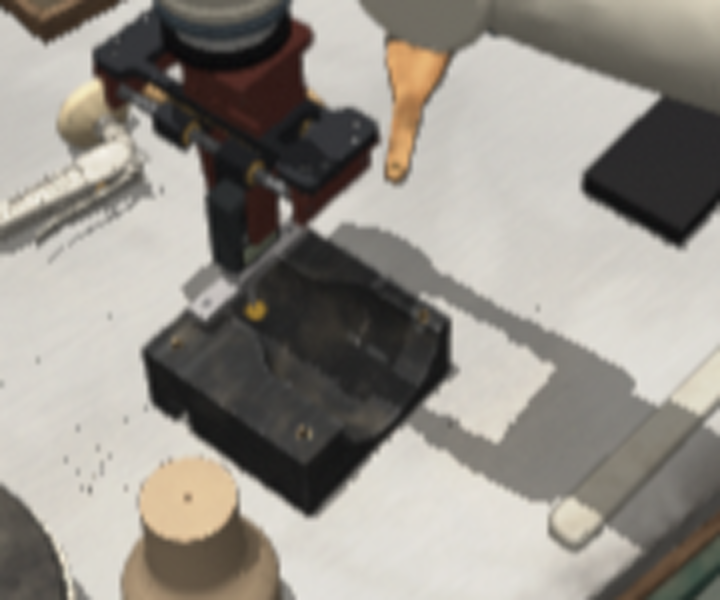

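View pics/t8b.png

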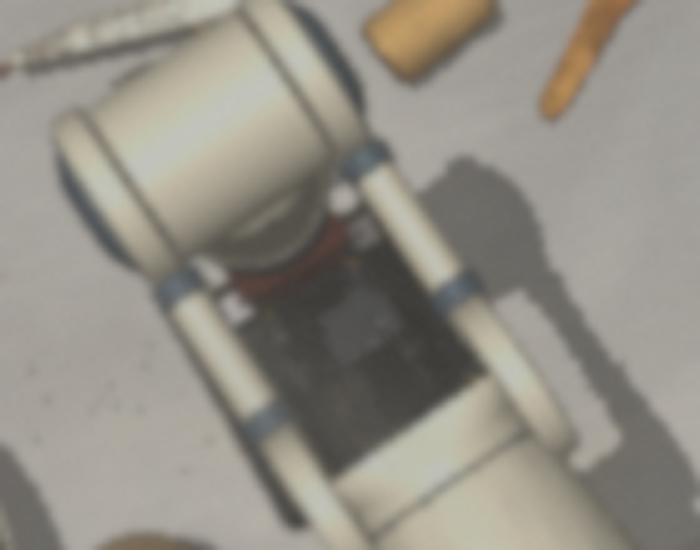

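```bash
python3 - <<'E'
from h import *
np.set_printoptions(precision=4,suppress=True)
im=cv2.imread('pics/w8.png')
cv2.imwrite('pics/w8b.png',cv2.resize(im[115:265,240:390],(600,600),interpolation=cv2.INTER_CUBIC))
cal=get_calibration('wrist'); s=state(); R=s['ee_rot'];t=s['ee_pos']
for n,c in [('edge hi',(354,127)),('edge lo',(350.5,218)),('left',(125,127)),('far',(300,127))]:
    w=atz('wrist',c,.065,cal); print(n,R.T@(w-t)*1000)
for n,c in [('footL',(307,186)),('footR',(335,186)),('hole',(320.5,203))]:
    w=atz('wrist',c,t[2]-.0626+.009,cal); print(n,R.T@(w-t)*1000)
# scene: project expected tip and mark
print('scene pred tip', proj('scene', t+R@np.array([.0005,-.0002,.0626+.034])))
b=cv2.imread('pics/s8.png').astype(int); m=(b[:,:,2]-b[:,:,0]>60)&(b[:,:,1]-b[:,:,0]>40); m[:280]=0;m[294:]=0;m[:,:265]=0;m[:,285:]=0
ys,xs=np.nonzero(m);print('scene mark',xs.mean(),ys.mean(),len(xs))
b=cv2.imread('pics/scene0.png').astype(int); m=(b[:,:,2]-b[:,:,0]>60)&(b[:,:,1]-b[:,:,0]>40); m[:280]=0;m[294:]=0;m[:,:265]=0;m[:,285:]=0
ys,xs=np.nonzero(m);print('scene0 mark',xs.mean(),ys.mean(),len(xs))
a=cv2.imread('pics/s8.png')[265:305,245:295]
cv2.imwrite('pics/s8c.png',cv2.resize(a,(750,600),interpolation=cv2.INTER_CUBIC))
E
```

```text
edge hi [ 20.3215 -82.9356  73.6769]
edge lo [ 19.3835 -27.216   73.6679]
left [-118.9247  -84.5451   73.4637]
far [-11.9591 -82.9277  73.6274]
footL [ -7.4017 -50.2275  53.5956]
footR [  8.4531 -50.2131  53.6199]
hole [  0.2384 -40.476   53.606 ]
scene pred tip [273.4152 286.4264]
scene mark 273.53846153846155 287.38461538461536 13
scene0 mark 273.39130434782606 287.04347826086956 23
```

View pics/w8b.png

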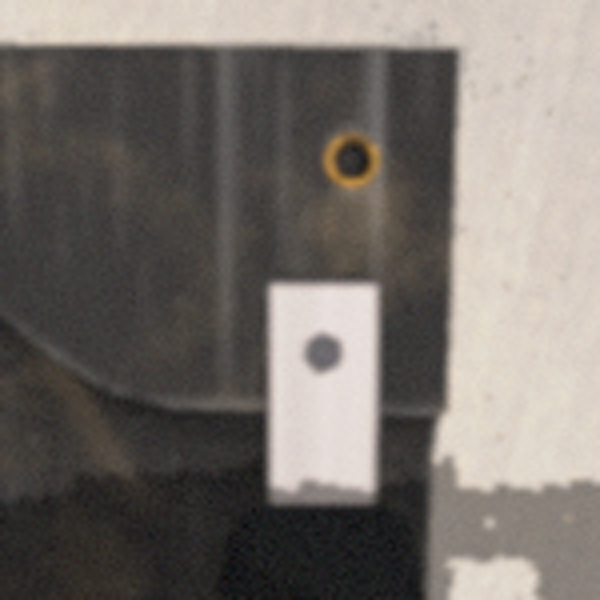

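View pics/s8c.png

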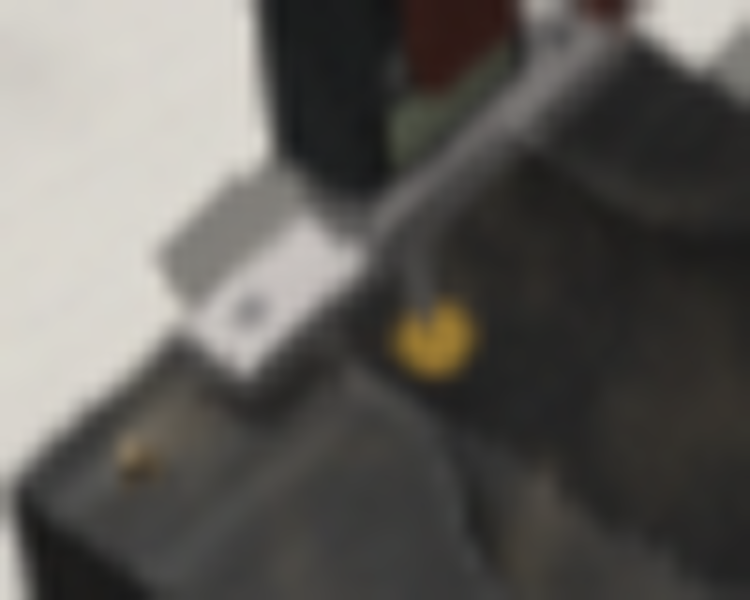

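In the scene close-up the plunger tip, about (427,320) in the crop, comes down on the yellow spot at (435,340). The edges say to shift about 0.7 mm toward -x. I'll go down gently.

Request:
jog_arm([
  [[-0.7,0,2,0],[-0.7,0,4,0],[-0.7,0,6,0],[-0.7,0,7,0],[-0.7,0,7,0],[-0.7,0,7,0]],
])

```text
clock: 12.68
ee_pos: [0.5798, 0.1803, 0.1307]
ee_rot: [[0.983, 0.183, -0.0], [0.183, -0.983, -0.0], [-0.0, -0.0, -1.0]]
wrist_force: [-0.2, -0.4, -1.6]
width: 0.272
```

Request:
jog_arm([
  [[0,0,0.5,0],[0,0,1,0],[0,0,1.5,0],[0,0,2,0],[0,0,2,0]],
])

```text
clock: 13.3
ee_pos: [0.5798, 0.1803, 0.1286]
ee_rot: [[0.983, 0.183, -0.0], [0.183, -0.983, -0.0], [-0.0, 0.0, -1.0]]
wrist_force: [-0.8, -0.0, -1.9]
width: 0.269
```

Request:
jog_arm([
  [[0,0,0.4,0],[0,0,0.8,0],[0,0,1.2,0],[0,0,1.2,0]],
])

```text
clock: 13.8
ee_pos: [0.5798, 0.1803, 0.1276]
ee_rot: [[0.983, 0.183, 0.0], [0.183, -0.983, 0.0], [0.0, 0.0, -1.0]]
wrist_force: [0.1, 0.1, -0.5]
width: 0.273
```

Request:
jog_arm([
  [[0,0,0.4,0],[0,0,0.8,0],[0,0,0.8,0]],
])

```text
clock: 14.18
ee_pos: [0.5798, 0.1803, 0.1276]
ee_rot: [[0.983, 0.183, 0.001], [0.183, -0.983, 0.0], [0.001, 0.0, -1.0]]
wrist_force: [-3.9, -0.8, 5.1]
width: 0.273
```

Request:
jog_arm([
  [[0,0,0.4,0],[0,0,0.8,0],[0,0,0.8,0]],
])

```text
clock: 14.55
ee_pos: [0.5798, 0.1803, 0.1276]
ee_rot: [[0.983, 0.183, 0.001], [0.183, -0.983, 0.0], [0.001, 0.0, -1.0]]
wrist_force: [-4.5, -1.1, 7.7]
width: 0.272
```

Seated: TCP z is 0.1276, exactly as predicted, and the load is about 10.7 N including the 3 N weight. I'll relieve the roughly 4.5 N sideways load a little.

Request:
jog_arm([
  [[-0.4,0,0,0],[-0.4,0,0,0],[-0.4,0,0,0]],
])

```text
clock: 14.92
ee_pos: [0.5797, 0.1803, 0.1276]
ee_rot: [[0.983, 0.183, 0.002], [0.183, -0.983, 0.0], [0.002, -0.0, -1.0]]
wrist_force: [-3.5, -0.7, 8.4]
width: 0.27
```

```bash
python3 - <<'E'
from h import *
np.set_printoptions(precision=4,suppress=True)
s=state();print(s['ee_pos'],s['ee_rot'],s['wrist_force'],s['torque'],s['clock'],s['width'])
save('wrist','w9.png');save('scene','s9.png')
a=cv2.imread('pics/s9.png')[255:315,235:310]
a=cv2.resize(a,(500,400),interpolation=cv2.INTER_CUBIC)
b=cv2.resize(cv2.imread('pics/w9.png')[115:265,120:390],(500,278),interpolation=cv2.INTER_CUBIC)
cv2.imwrite('pics/c9.png',np.vstack([a,b])[:600])
cv2.imwrite('pics/c9b.png',b)
print('pred tip/mark',proj('scene',s['ee_pos']+s['ee_rot']@np.array([.0004,-.0002,.0626+.028])))
cal=get_calibration('wrist')
for d in pinpoint('scene','plunger_tip')[:1]: print(d['location'],d['score'])
for d in pinpoint('scene','mark')[:1]: print(d['location'],d['score'])
print(state()['wrist_force'])
E
```

```text
[0.5797 0.1803 0.1276] [[ 0.9832  0.1827  0.002 ]
 [ 0.1827 -0.9832  0.0005]
 [ 0.002  -0.0001 -1.    ]] [-3.54   -0.6776  8.3807] [-0.2403  0.6728  0.0675] 14.925 0.270002961471016
pred tip/mark [273.8366 287.7965]
[274.2, 286.3] 0.69
[-2.2873 -1.2193  7.1461]
```

View pics/c9.png

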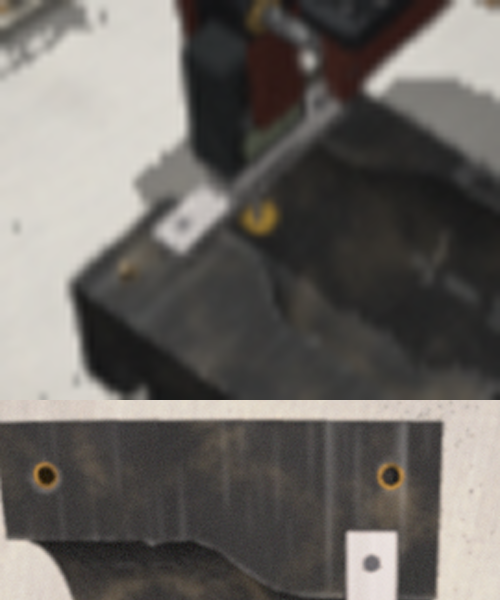

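View pics/w9.png

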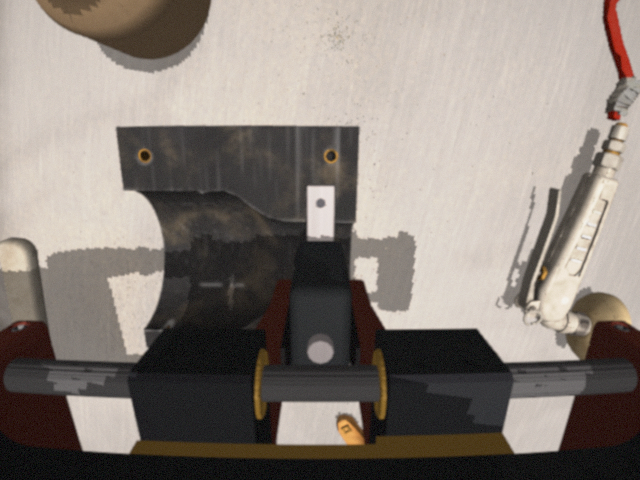

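The plunger sits inside the yellow spot (scene about (274,287)) and the foot bridges the neck, square to the edges. I'll hold, check that it's steady, then hand in.

Request:
jog_arm([
  [[0,0,0,0],[0,0,0,0],[0,0,0,0],[0,0,0,0],[0,0,0,0],[0,0,0,0]],
])

```text
clock: 15.88
ee_pos: [0.5798, 0.1803, 0.1276]
ee_rot: [[0.983, 0.183, 0.002], [0.183, -0.983, 0.0], [0.002, -0.0, -1.0]]
wrist_force: [-3.4, -0.7, 7.5]
width: 0.274
```

```bash
python3 - <<'E'
from h import *
print(sign_off())
s=state();print(s['ee_pos'],s['wrist_force'],s['clock'])
E
```

```text
the job is handed in; nothing more can be done
None
the job is handed in; nothing more can be done
```

The gauge is standing on the core box with its plunger on the yellow mark, held in the gripper and pressed down with about 10.5 N. I handed the job in at about 16 s.

- **Zero button:** I pressed it to its hard stop before touching the gauge. The tool stopped moving while the force rose to 19.5 N, against the roughly 5 N the spring needs. A later picture showed the button up again.
- **Placing:** The foot was lowered in small steps and bridges the neck, square to the box within about 0.3°. It came to rest at the height predicted from the grasp on the setting plate, so the foot is flat on the rim.
- **Last checks:**
  - The scene picture shows the tip inside the yellow spot, which agrees with the calculated position to about 1 px.
  - The wrist read 7.5 N upward, plus about 3 N of gauge weight, and the pose held steady for the last 0.75 s before handing in.
- **Less certain:**
  - A sideways load of about 3.5 N stayed on the tool, but the foot did not slip.
  - The wrist camera measured the box about 1–2% too small. That leaves roughly 1 mm of uncertainty in the tip position on the 14 mm mark.
  - I did not read the plunger depth directly, and did not re-measure the other things' positions. The last pictures show nothing displaced.

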